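Load-test a belt tensioner model and record its deflection

ROBOT

A 6-joint arm with a two-finger parallel gripper is mounted at the origin on the work surface. World frame = base frame: x ahead of the robot, y to its left, z up, the work surface at z = 0. Lengths are in mm, angles in rad, forces in N, time in s.
With the tool pointing down it reaches from about 350 to 875 mm from the base axis. Payload 4.2 kg.
Tool frame: the origin (TCP) lies between the finger pads; the fingertips stand 14 mm ahead of it and the grasp point (between the pads) lies 5 mm behind it; z points along the fingers, y is the line along which they close (so a half turn about z gives the same grasp; the last joint's range is limited). The gripper opens to 85 mm and grips with 20 to 120 N. Pads are 22 mm wide; open, the fingers measure 114 mm over their backs; the gripper's body (76 mm by 85 mm) begins 54 mm behind the grasp point. The pads swing forward as they close: fully open they stand 13 mm farther back than shut.
Start: joints at [-0.947, 0.385, 0.008, 0, -1.194, -0.259], TCP at [222.991, -583.845, 245.312] pointing down, gripper open.
Joint ranges: [-3.14, 3.14], [-1.21, 2.06], [-1.07, 1.41], [-3.16, 2.05], [-2.99, -0.16], [-3.1, 3.1]. Speed limits (rad/s): [2.79, 2.79, 3.14, 3.14, 3.14, 3.14].

INTERFACE

Orientations are given as a unit quaternion [x, y, z, w].
In Python, from bench import * gives the robot as it stands.
- The arm moves only by the tool carry_out, never from a script. Its argument "motion" is a list of rows, each a list of 7 numbers: the turn, a rotation vector about the tool's x, y, z in rad, then the shift along the tool's x, y, z in mm, then the opening, from -1 (shut) to 1 (fully open), so that 0 is half open. A call has 1 to 5 rows; each row is the pose to reach, as a shift and turn from the pose commanded when the call began, along the tool's axes at that moment; what a row does not reach only later rows make up. A row lasts 1/8 s, in which the tool goes at most 62.5 mm and 10.7 degrees, less where a joint would pass 70% of its speed; a pose out of reach is approached as far as the arm can. A call with a gripper value outside its range is refused whole. The fingers move at their own pace and stop on an object; the grip force is fixed at half the most. Time passes only in rows, so rows that repeat a pose let the fingers close. It gives the time, the measured TCP pose, the force, the opening and the grip force at its end, in the units of the state.
- read_state(): the state, without advancing time (a new reading comes with each control period).
- get_image(name): name is "scene" or "top" or "wrist"; returns a dict with "color" (384x512x3 uint8, blue, green, red), "mtx" (3x3 intrinsics, pixels), "k1" (the pictures are not rectified: a ray, as slopes to the right and down, at radius r is drawn at 1 + k1 r^2 times it, then the intrinsics apply), "position" and "orientation" of the camera in the world. Camera axes: x right, y down, z forward; pixel columns grow to the right and rows downward; lengths in mm; the calibration is good to about 2 mm. A picture is of the moment at which its call begins. There is no depth.
- job_done(): hands the job in; it is judged then, once.
The state is a dict: "clock": time; "joints": joint angles; "joint_vel": joint speeds; "joint_efforts": joint torques, N m; "position": TCP position; "ee_rot": TCP orientation; "contact_force": force on the tool from outside, world axes, zero at the start; "wrist_torque": the same for the moment, N m; "gripper_width": finger opening in mm; "grasp_force": force on a finger pad.
Only numpy, scipy, OpenCV 4.12 (cv2) and the standard library are available. Lean on these libraries where they do the work, as an engineer would, in place of code of your own. Each camera call takes 0.05 s, during which the arm holds its last target. There are 200 camera calls.

TASK

On the belt tensioner model, push the red needle lightly by its post back to the scale's red zero line, against the arm. Then push the black roller counterclockwise (seen from above) so that the arm carries the needle along the scale, build up to 12 N (within 1 N, never above 15 N) and hold that for a second. Ease the arm back to its stop without letting it snap, leaving the needle at its reading and everything else where it is.

Things in the scene. Friction and masses are not known exactly. Their poses are not given: they have to be found in the camera images.
- board: White board 300 x 300 x 14 mm, fixed to the table; origin under its centre, z up. On it, turning about one vertical pivot axis 110 mm to its own -x: spring drum, blue arm, red needle. Yellow scale arc at radius 175-205 mm about the pivot: ticks every 0.05 rad, long every 0.2, the red one is zero. Two fixed grey pulleys, 60 mm wide, 37 mm high, stand 100 mm either side of the pivot.
- pivot (a point): Point on the vertical axis about which drum, arm and needle turn, 37 mm above the table.
- roller (a point): Centre (60 mm above table) of the upright black roller on the blue arm's end: 32 mm wide, 37 to 85 mm above table, fixed on the arm 120 mm from the pivot axis. Under it the arm, a bar 22 mm wide, top at 37 mm. The spring holds it clockwise (from above) on its stop with 2 to 8 N. Resistance grows evenly, 0.1 to 0.3 N per mm; 12 N comes after 25 to 55 mm, well before the end of travel.
- roller_rest (a point): Where the roller's centre stands when the arm rests against its stop, a steel peg 38 mm high. Fixed on the board.
- needle_post (a point): Centre (65 mm above table) of the red upright post on the drag needle: 12 mm wide, 46 to 87 mm above table, 160 mm from the pivot axis. The needle is a bar 5 mm wide, top at 46 mm, counterclockwise of the arm. It starts 0.60 to 0.85 rad counterclockwise of zero, turns with slight friction (under 0.5 N) and stays where left. A pin on the arm pushes it counterclockwise only. At most 10 N on it.
- zero_mark (a point): Where the needle post's centre stands with the needle at zero, on the scale's red line and touching the pin of the resting arm, which stops it firmly. Fixed on the board, 65 mm above the table.
- tension_arm: The blue arm; origin on the pivot axis 27 mm above the table, its x axis points from the pivot to the roller, z up. The red needle leads it by 0.22 rad while the pin touches it.
- drum: Aluminium spring drum under the arm, 68 mm wide with a blue lug; origin on the pivot axis, 14 mm above the table. It anchors the spring and is set at a different angle in each test, which changes the preload. Its x axis is the direction in which the arm would be free of load. Not to be handled.
- tent_card: Yellow tent-shaped name card without lettering, 140 mm long (its y), about 85 mm wide, 65 mm high; loose; origin under its centre. Leave alone.
- river_tray: Clear plastic tray 240 x 170 x 60 mm with a red-brown floor, loose; origin under its centre. Leave alone.
- cup_mid (a point): Centre of a green plastic cup, 72 mm wide and 85 mm high, loose, standing upright. Leave alone.

How it is judged:
By the outcome, as a careful person would: the job done as asked, in the order asked, and still so for the second after the job is handed in, with the robot touching nothing.
It also fails if it takes over 69 s, if anything falls off the work surface, if the arm or the gripper's body presses on something with over 40 N, if the wrist force passes 120 N, or if a joint passes its speed limit or range.

## Working session

There is one attempt and no reset: what is moved stays moved. The work goes in short steps, Python scripts to look and compute and a tool call to move; the robot and the scene stay as the last step left them, time stands still between calls to the robot, and variables do not carry over. Pictures are saved under pics/ and viewed, at most 10 in all, crops included, and the job is handed in when it is done.

Besides the shell and the picture viewer there is one more tool, called by a JSON object that holds its "fn" and its "kwargs". carry_out: Moves the arm, as the interface text tells. Its arguments: {"type":"object","properties":{"motion":{"type":"array"}},"required":["motion"]}

```bash
mkdir -p pics; cat > h.py <<'E'
from bench import *
import numpy as np, cv2
from scipy.spatial.transform import Rotation as R
def snap(name,f):
    im=get_image(name); cv2.imwrite('pics/'+f+'.png',im['color'])
    np.savez('pics/'+f+'.npz',**{k:np.array(v) for k,v in im.items()}); return im
def ray(im,u,v):
    K=np.array(im['mtx']);k=float(im['k1'])
    p=cv2.undistortPoints(np.array([[[u,v]]],float),K,np.array([k,0,0,0.]))[0,0]
    return R.from_quat(im['orientation']).apply([p[0],p[1],1])
def at(im,u,v,z):
    d=ray(im,u,v);o=np.array(im['position']);return o+d*(z-o[2])/d[2]
def proj(im,P):
    q=R.from_quat(im['orientation']).inv().apply(np.atleast_2d(P)-np.array(im['position']))
    return cv2.projectPoints(q.reshape(-1,1,3),np.zeros(3),np.zeros(3),np.array(im['mtx']),np.array([float(im['k1']),0,0,0.]))[0][:,0]
E
python3 - <<'E'
from h import *
a=snap('top','top0');b=snap('scene','scene0')
cv2.imwrite('pics/a.png',cv2.resize(a['color'],(800,600),interpolation=cv2.INTER_CUBIC))
cv2.imwrite('pics/b.png',cv2.resize(b['color'],(800,600),interpolation=cv2.INTER_CUBIC))
s=read_state();print(s)
print(a['position'],b['position'],a['k1'],a['mtx'])
E
```

```text
{'clock': 0.1, 'joints': array([-9.47376018e-01,  3.85489039e-01,  6.78656629e-03, -4.50566777e-04,
       -1.19404794e+00, -2.58616727e-01]), 'joint_vel': array([-0.00288336, -0.00120673,  0.00505522,  0.00265833,  0.00044812,
        0.00072929]), 'joint_efforts': array([-4.45814221e-04, -3.93319380e+01,  1.88929510e+01,  4.19789940e+00,
       -2.55735315e-03,  2.56028721e-05]), 'position': array([ 222.83087548, -583.39405519,  244.33242148]), 'ee_rot': array([-1.81310242e-01,  9.83425441e-01,  9.72941479e-04, -2.27694719e-04]), 'contact_force': array([0.4996346 , 0.61133529, 0.06367806]), 'wrist_torque': array([ 0.05062165,  0.03799933, -0.03052162]), 'grasp_force': 0.0, 'gripper_width': 85.42421224296615}
[ 340.36550177  -44.73456458 1650.7265197 ] [1514.84596516 -429.81014714  784.53288286] -0.13111935005333256 [[460.28195154   0.         246.48353438]
 [  0.         460.28195154 187.94241047]
 [  0.           0.           1.        ]]
```

View pics/a.png

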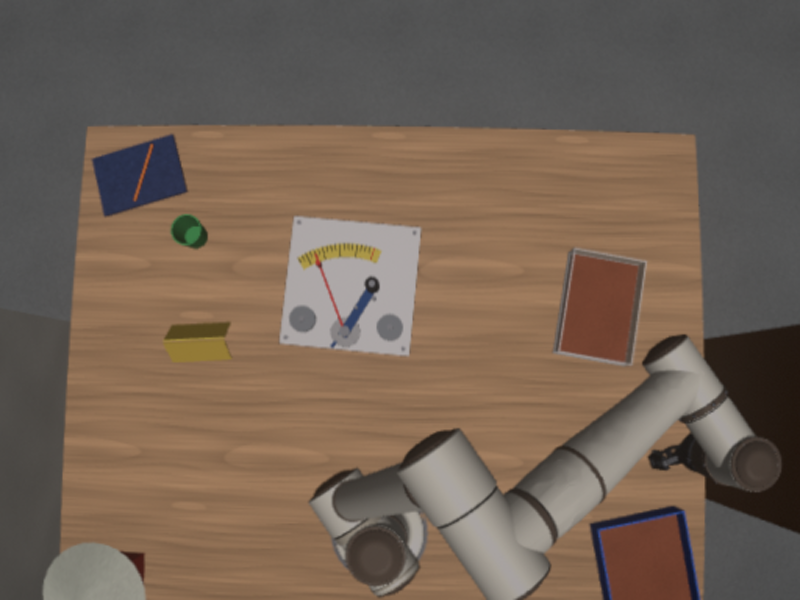

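View pics/b.png

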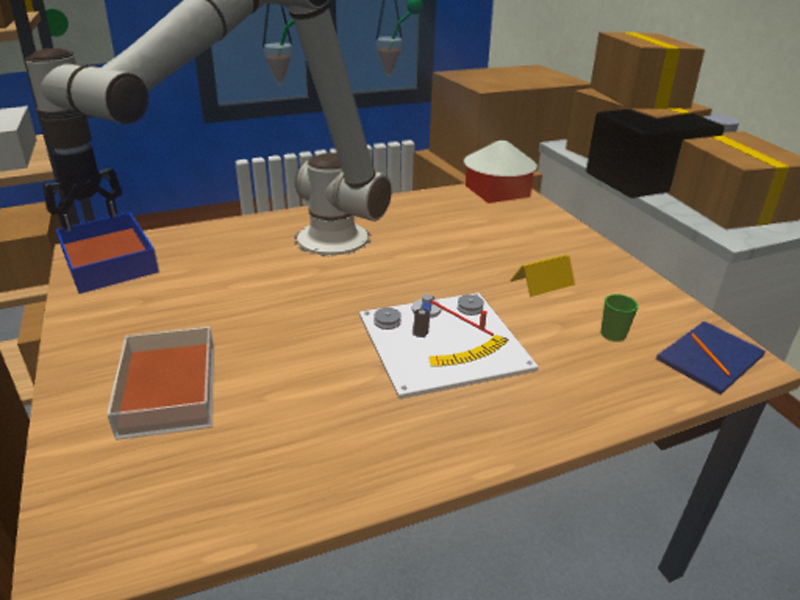

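The top view shows the board with corners at about (294,217), (420,228), (409,355), (280,343), in 800-wide pixels. The roller is at (372,285), the needle post near (318,262), the pivot near (345,332) and the red zero tick near (376,256). I'll enlarge that area.

```bash
python3 - <<'E'
from h import *
a=np.load('pics/top0.npz')
c=a['color'][130:235,172:277]
cv2.imwrite('pics/c.png',cv2.resize(c,(600,600),interpolation=cv2.INTER_CUBIC))
cs=[at(a,u*.64,v*.64,14)[:2] for u,v in [(294,217),(420,228),(409,355),(280,343)]]
print(np.round(cs),[np.linalg.norm(cs[i]-cs[i-1]).round() for i in range(4)])
for n,u,v,z in [('roller',372,284,85),('post',318,261,87),('piv',345,332,37),('zero',376,256,14)]: print(n,at(a,u*.64,v*.64,z).round())
E
```

```text
[[717. 213.]
 [695. -82.]
 [401. -62.]
 [422. 234.]] [np.float64(296.0), np.float64(295.0), np.float64(295.0), np.float64(296.0)]
roller [552.  23.  85.]
post [601. 144.  87.]
piv [449.  84.  37.]
zero [627.  19.  14.]
```

View pics/c.png

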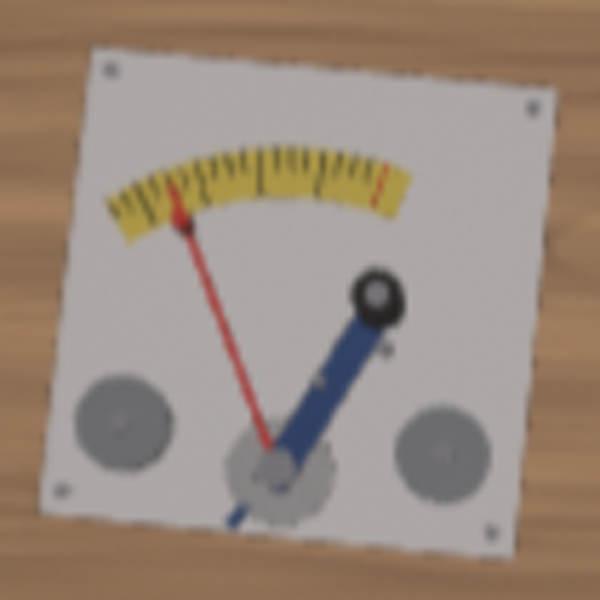

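The crop matches the given geometry. Pivot is about (449,84), the arm is at -0.535 rad (r 120), the needle at +0.377 (r 163) and zero at about -0.32. I'll move above the ccw side of the post with the fingers shut.

{"fn": "carry_out", "kwargs": {"motion": [[0,0,0,-120,116,0,-1],[0,0,0,-240,232,10,-1],[0,0,0,-360,348,20,-1],[0,0,0,-480,464,30,-1],[0,0,0,-609,581,45,-1]]}}

```text
clock: 0.72
position: [356.1, -299.4, 232.8]
ee_rot: [-0.181, 0.983, 0.0, 0.0]
contact_force: [1.0, -0.7, 1.0]
gripper_width: 0.1
grasp_force: 0.0
```

{"fn": "carry_out", "kwargs": {"motion": [[0,0,0,-384,362,33,-1],[0,0,0,-384,362,33,-1],[0,0,0,-384,362,33,-1],[0,0,0,-384,362,33,-1],[0,0,0,-384,362,33,-1]]}}

```text
clock: 1.35
position: [491.8, -18.5, 213.3]
ee_rot: [-0.182, 0.983, -0.0, -0.0]
contact_force: [-0.2, 0.0, -0.4]
gripper_width: -0.3
grasp_force: 0.0
```

```bash
python3 -c "
from h import *
print(read_state()['position'],read_state()['joints'])"
```

```text
[491.7904003  -18.45605108 213.31868424] [ 2.93197059e-01  1.86607081e-01 -3.58412822e-01  1.19681660e-05
 -1.02586057e+00 -1.49879792e+00]
```

{"fn": "carry_out", "kwargs": {"motion": [[0,0,0,-156,148,13,-1],[0,0,0,-156,148,13,-1],[0,0,0,-156,148,13,-1],[0,0,0,-156,148,13,-1],[0,0,0,-156,148,13,-1]]}}

```text
clock: 1.98
position: [584.5, 175.2, 199.0]
ee_rot: [-0.183, 0.983, -0.0, -0.001]
contact_force: [0.2, -0.5, -0.7]
gripper_width: -0.1
grasp_force: 0.0
```

```bash
python3 - <<'E'
from h import *
a=snap('wrist','w1');cv2.imwrite('pics/w1b.png',cv2.resize(a['color'],(800,600),interpolation=cv2.INTER_CUBIC))
s=read_state();print(s['position'],a['position'],a['orientation'])
print(proj(a,[[601,34,65],[598,143,87],[449,84,37],[552,23,85]])*800/512)
E
```

```text
[584.01484432 173.87352276 199.39982418] [519.04765071 149.99014681 327.11765624] [0.56010761 0.81686405 0.11371572 0.07798281]
[[132.19102113 219.16961179]
 [330.36220535 299.71762788]
 [328.26492363 -38.12122224]
 [109.21903487 113.32007926]]
```

View pics/w1b.png

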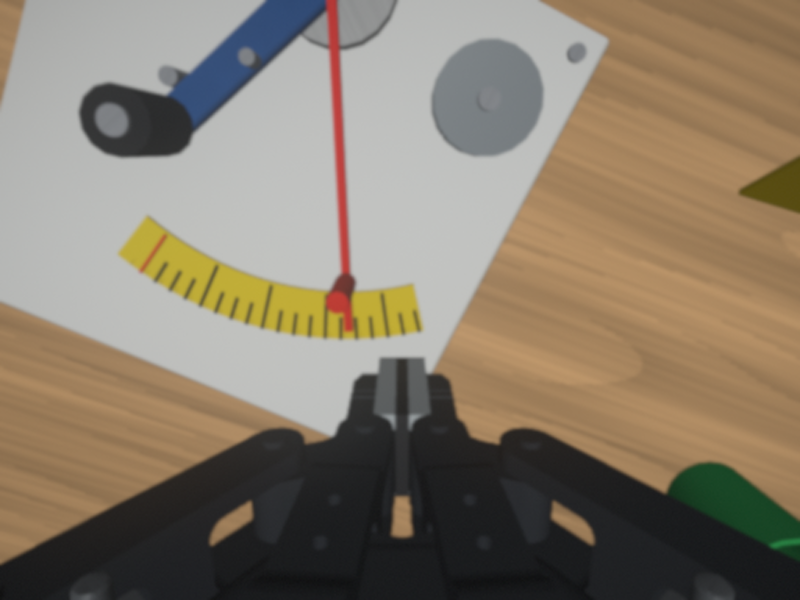

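The close view shows the post top at (338,302), the roller top at (112,119), and the red tick from (166,235) to (141,272). The fingertips are at about (402,360), on the ccw side of the post.

```bash
python3 - <<'E'
from h import *
a=np.load('pics/w1.npz')
q=lambda u,v,z:at(a,u*.64,v*.64,z)[:2]
p=np.array([449,84])
for n,u,v,z in [('post',338,302,87),('roll',112,119,85),('red1',166,235,14.5),('red2',141,272,14.5),('tipL',378,360,185),('tipR',424,360,185)]:
  w=q(u,v,z);d=w-p;print(n,w.round(1),np.hypot(*d).round(1),np.arctan2(d[1],d[0]).round(3))
def tgt(th,off,yaw0=None):  # finger centre at ccw offset off(mm) from post centre at angle th
  return p+160*np.array([np.cos(th),np.sin(th)])+off*np.array([-np.sin(th),np.cos(th)])
s=read_state();M=R.from_quat(s['ee_rot']);print(M.as_matrix().round(3))
E
```

```text
post [597.8 146.9] 161.5 0.4
roll [553.9  24.6] 120.5 -0.515
red1 [618.9  33. ] 177.4 -0.291
red2 [647.4  24.2] 207.3 -0.293
tipL [578.6 165.4] 153.0 0.561
tipR [573.6 178.4] 156.3 0.648
[[-0.934 -0.358 -0.002]
 [-0.358  0.934 -0.001]
 [ 0.002 -0.    -1.   ]]
```

```bash
cat > sweep.py <<'E'
from h import *
def rows(p,r,phis,yaws,start=None,yaw0=None,per=5):
    """per-call rows of tool shifts; start = commanded TCP xy, yaw0= tool x angle"""
    P=np.array(start,float);y=yaw0;out=[]
    for k in range(0,len(phis),per):
        c=[];X=np.array([np.cos(y),np.sin(y)]);Y=np.array([np.sin(y),-np.cos(y)])
        for f,w in zip(phis[k:k+per],yaws[k:k+per]):
            q=np.array(p)+r*np.array([np.cos(f),np.sin(f)]);d=q-P
            c.append([0,0,round(-(w-y),3),round(d@X,1),round(d@Y,1)])
        print(c);P=q;y=w
E
python3 - <<'E'
from sweep import *
ph=np.linspace(.588,-.15,21)[1:]
yw=-np.pi+np.linspace(.366,-.25,21)[1:]
rows((449,84),160,ph,yw,(584.5,175),-2.776)
E
```

```text
[[0, 0, np.float64(0.03), np.float64(1.8), np.float64(-7.0)], [0, 0, np.float64(0.061), np.float64(0.8), np.float64(-12.9)], [0, 0, np.float64(0.092), np.float64(0.1), np.float64(-18.7)], [0, 0, np.float64(0.123), np.float64(-0.5), np.float64(-24.6)], [0, 0, np.float64(0.154), np.float64(-0.8), np.float64(-30.5)]]
[[0, 0, np.float64(0.031), np.float64(-1.0), np.float64(-5.8)], [0, 0, np.float64(0.062), np.float64(-1.8), np.float64(-11.7)], [0, 0, np.float64(0.092), np.float64(-2.4), np.float64(-17.5)], [0, 0, np.float64(0.123), np.float64(-2.8), np.float64(-23.4)], [0, 0, np.float64(0.154), np.float64(-2.9), np.float64(-29.3)]]
[[0, 0, np.float64(0.031), np.float64(-0.8), np.float64(-5.8)], [0, 0, np.float64(0.062), np.float64(-1.5), np.float64(-11.7)], [0, 0, np.float64(0.092), np.float64(-1.9), np.float64(-17.6)], [0, 0, np.float64(0.123), np.float64(-2.1), np.float64(-23.5)], [0, 0, np.float64(0.154), np.float64(-2.0), np.float64(-29.4)]]
[[0, 0, np.float64(0.031), np.float64(-0.7), np.float64(-5.9)], [0, 0, np.float64(0.062), np.float64(-1.1), np.float64(-11.8)], [0, 0, np.float64(0.092), np.float64(-1.3), np.float64(-17.7)], [0, 0, np.float64(0.123), np.float64(-1.3), np.float64(-23.6)], [0, 0, np.float64(0.154), np.float64(-1.1), np.float64(-29.5)]]
```

{"fn": "carry_out", "kwargs": {"motion": [[0,0,0,0,0,45,-1],[0,0,0,0,0,90,-1],[0,0,0,0,0,120,-1],[0,0,0,0,0,130,-1],[0,0,0,0,0,130,-1]]}}

```text
clock: 2.65
position: [584.4, 172.7, 70.8]
ee_rot: [-0.181, 0.983, -0.0, -0.0]
contact_force: [0.2, -0.9, 0.0]
gripper_width: 0.0
grasp_force: 0.0
```

{"fn": "carry_out", "kwargs": {"motion": [[0,0,0.03,1.8,-7,0,-1],[0,0,0.06,0.8,-13,0,-1],[0,0,0.09,0.1,-19,0,-1],[0,0,0.12,-0.5,-24.5,0,-1],[0,0,0.154,-0.8,-30.5,0,-1]]}}

```text
clock: 3.28
position: [596.3, 144.9, 70.6]
ee_rot: [-0.104, 0.995, 0.0, 0.0]
contact_force: [0.5, 1.6, 0.3]
gripper_width: 0.0
grasp_force: 0.2
```

{"fn": "carry_out", "kwargs": {"motion": [[0,0,0.03,-1,-6,0,-1],[0,0,0.06,-1.8,-12,0,-1],[0,0,0.09,-2.4,-17.5,0,-1],[0,0,0.12,-2.8,-23.5,0,-1],[0,0,0.154,-2.9,-29.3,0,-1]]}}

```text
clock: 3.9
position: [605.0, 116.8, 70.4]
ee_rot: [-0.027, 1.0, -0.0, -0.0]
contact_force: [-0.1, -0.0, 0.4]
gripper_width: 0.1
grasp_force: 0.2
```

{"fn": "carry_out", "kwargs": {"motion": [[0,0,0.03,-0.8,-6,0,-1],[0,0,0.06,-1.5,-12,0,-1],[0,0,0.09,-1.9,-17.5,0,-1],[0,0,0.12,-2.1,-23.5,0,-1],[0,0,0.154,-2,-29.4,0,-1]]}}

```text
clock: 4.53
position: [608.7, 87.5, 70.5]
ee_rot: [0.05, 0.999, 0.0, 0.0]
contact_force: [0.1, 0.4, 0.1]
gripper_width: -0.0
grasp_force: 0.2
```

{"fn": "carry_out", "kwargs": {"motion": [[0,0,0.03,-0.7,-6,0,-1],[0,0,0.06,-1.1,-12,0,-1],[0,0,0.09,-1.3,-17.5,0,-1],[0,0,0.12,-1.3,-23.5,0,-1],[0,0,0.154,-1.1,-29.5,0,-1]]}}

```text
clock: 5.15
position: [606.9, 58.1, 70.5]
ee_rot: [0.126, 0.992, 0.0, -0.0]
contact_force: [-0.2, -0.1, -0.2]
gripper_width: -0.0
grasp_force: 0.2
```

```bash
python3 - <<'E'
from h import *
a=snap('wrist','w2');cv2.imwrite('pics/w2b.png',cv2.resize(a['color'],(800,600),interpolation=cv2.INTER_CUBIC))
s=read_state();print(s['position'],s['ee_rot'],s['contact_force'])
E
```

```text
[606.69823802  57.55969053  70.49159502] [ 1.26976176e-01  9.91905759e-01 -5.41137977e-05 -1.10424271e-04] [ 1.13712754 -0.87345925 -0.72176656]
```

View pics/w2b.png

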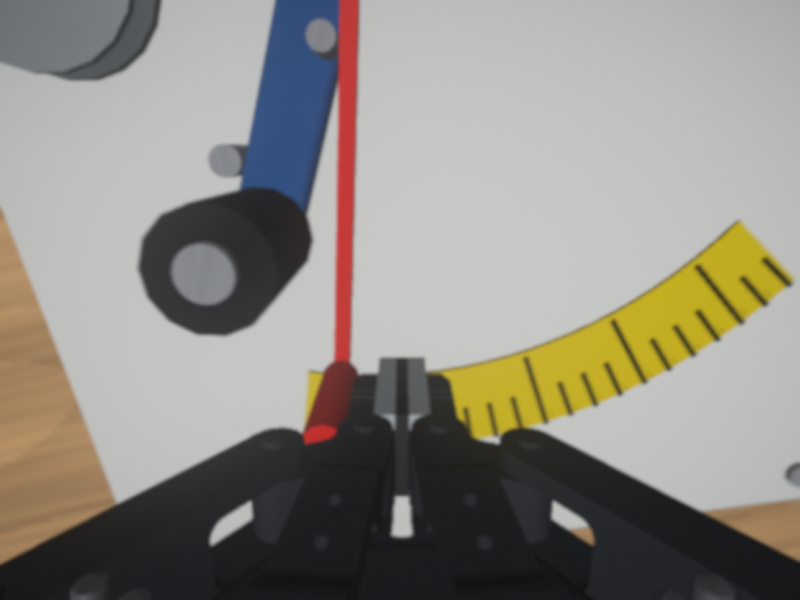

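The needle now lies almost on the pin (320,37), with the post at about (330,400) touching the finger. I'll creep the last bit.

{"fn": "carry_out", "kwargs": {"motion": [[0,0,0,0,-0.5,0,-1],[0,0,0,0,-1,0,-1],[0,0,0,0,-1,0,-1]]}}

```text
clock: 5.58
position: [606.7, 57.6, 70.5]
ee_rot: [0.125, 0.992, -0.0, 0.0]
contact_force: [0.5, -0.1, -0.6]
gripper_width: -0.2
grasp_force: 0.0
```

{"fn": "carry_out", "kwargs": {"motion": [[0,0,0,0,-0.5,0,-1],[0,0,0,0,-1,0,-1],[0,0,0,0,-1,0,-1]]}}

```text
clock: 5.95
position: [606.5, 56.9, 70.5]
ee_rot: [0.125, 0.992, 0.0, 0.0]
contact_force: [0.5, 1.6, 0.1]
gripper_width: -0.3
grasp_force: 0.9
```

{"fn": "carry_out", "kwargs": {"motion": [[0,0,0,0,-0.5,0,-1],[0,0,0,0,-1,0,-1],[0,0,0,0,-1,0,-1]]}}

```text
clock: 6.32
position: [606.4, 56.1, 70.5]
ee_rot: [0.125, 0.992, 0.0, 0.0]
contact_force: [-0.5, 5.7, -0.3]
gripper_width: -0.3
grasp_force: 2.3
```

```bash
python3 - <<'E'
from h import *
F=[]
for i in range(6):
    get_image('wrist') if i else None
    s=read_state();F.append(R.from_quat(s['ee_rot']).inv().apply(s['contact_force']))
print(np.round(F,1),s['position'])
E
```

```text
[[1.9 5.4 0.3]
 [2.1 4.6 0.5]
 [1.3 4.9 0.6]
 [1.7 4.9 0.3]
 [1.6 5.  0.1]
 [0.8 5.3 0.1]] [606.34594096  56.07159873  70.55675252]
```

The stop is felt at 5 N, so the needle is at zero. I'll retreat and lift.

{"fn": "carry_out", "kwargs": {"motion": [[0,0,0,0,4,0,-1],[0,0,0,0,12,0,-1],[0,0,0,0,15,-40,-1],[0,0,0,0,15,-90,-1],[0,0,0,0,15,-90,-1]]}}

```text
clock: 7.2
position: [612.6, 70.7, 165.5]
ee_rot: [0.125, 0.992, 0.001, 0.005]
contact_force: [-0.5, -0.1, -0.8]
gripper_width: -0.4
grasp_force: 0.0
```

```bash
python3 - <<'E'
from h import *
s=read_state();M=R.from_quat(s['ee_rot']);print(s['position'])
print(M.inv().apply(np.array([533,-12,160])-s['position']).round(1))
E
```

```text
[612.5796288   70.66378115 165.45445864]
[ 56.7 -99.8   4.6]
```

{"fn": "carry_out", "kwargs": {"motion": [[0,0,0.13,28,-50,0,-1],[0,0,0.264,56,-100,0,-1],[0,0,0.264,56,-100,0,-1],[0,0,0.264,56,-100,0,-1]]}}

```text
clock: 7.7
position: [531.0, -13.0, 160.4]
ee_rot: [0.255, 0.967, -0.0, 0.0]
contact_force: [-0.0, 0.2, -0.5]
gripper_width: -0.0
grasp_force: 0.0
```

```bash
python3 - <<'E'
from h import *
a=snap('wrist','w3');cv2.imwrite('pics/w3b.png',cv2.resize(a['color'],(800,600),interpolation=cv2.INTER_CUBIC))
s=read_state();print(s['position'],s['ee_rot'],s['contact_force'])
E
```

```text
[531.43811978 -12.59700523 160.39149799] [ 2.54486853e-01  9.67076214e-01 -5.60932570e-05  1.86959341e-04] [-0.23242934  0.99588661  0.34794873]
```

View pics/w3b.png

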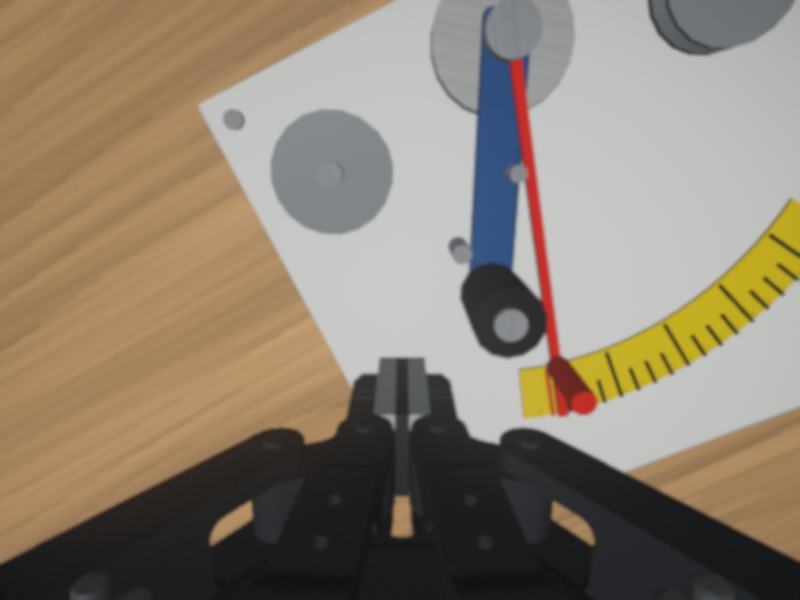

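The needle sits at the red line against the pin (517,173). The fingers (402,360) stand on the cw side of the roller (510,325). I'll descend beside the roller and take a force baseline.

{"fn": "carry_out", "kwargs": {"motion": [[0,0,0,0,0,45,-1],[0,0,0,0,0,85,-1],[0,0,0,0,0,94,-1],[0,0,0,0,0,94,-1],[0,0,0,0,0,94,-1]]}}

```text
clock: 8.38
position: [532.2, -12.4, 67.9]
ee_rot: [0.254, 0.967, 0.001, 0.001]
contact_force: [0.2, 0.0, -0.5]
gripper_width: 0.1
grasp_force: 0.0
```

```bash
cat > ft.py <<'E'
from h import *
import sys
F=[]
for i in range(int(sys.argv[1])):
    get_image('wrist'); s=read_state();F.append(s['contact_force'])
F=np.array(F);p=s['position'];M=R.from_quat(s['ee_rot']);ft=M.inv().apply(F)
d=p[:2]-[449,84];x=M.as_matrix()[:,0]
print('world',F.mean(0).round(2),'tool',ft.mean(0).round(2),'sd',ft.std(0).round(2))
print(s['clock'],p.round(2),'r',np.hypot(*d).round(1),'phi',np.arctan2(d[1],d[0]).round(4),'radial yaw',np.arctan2(-x[1],-x[0]).round(4),s['grasp_force'])
E
python3 ft.py 8
```

```text
world [-0.15  0.07 -0.04] tool [ 0.17 -0.02  0.04] sd [0.44 0.42 0.63]
8.775 [530.91 -12.86  66.87] r 126.9 phi -0.8688 radial yaw -0.5152 0.0
```

{"fn": "carry_out", "kwargs": {"motion": [[0,0,0,0,5,0,-1],[0,0,0,0,10,0,-1],[0,0,0,0,13,0,-1],[0,0,0,0,13,0,-1]]}}

```text
clock: 9.28
position: [537.3, -1.2, 66.4]
ee_rot: [0.255, 0.967, -0.0, -0.0]
contact_force: [-1.0, -0.0, -0.9]
gripper_width: -0.1
grasp_force: 0.0
```

{"fn": "carry_out", "kwargs": {"motion": [[0,0,0,0,1,0,-1],[0,0,0,0,2,0,-1],[0,0,0,0,2,0,-1]]}}

```text
clock: 9.65
position: [538.2, 0.2, 66.5]
ee_rot: [0.255, 0.967, 0.0, 0.0]
contact_force: [-0.5, 0.4, -0.4]
gripper_width: -0.0
grasp_force: 0.0
```

{"fn": "carry_out", "kwargs": {"motion": [[0,0,0,0,1,0,-1],[0,0,0,0,2,0,-1],[0,0,0,0,2,0,-1]]}}

```text
clock: 10.02
position: [538.6, 1.2, 66.5]
ee_rot: [0.255, 0.967, -0.001, -0.001]
contact_force: [-1.1, -5.2, 1.3]
gripper_width: -0.1
grasp_force: 2.4
```

{"fn": "carry_out", "kwargs": {"motion": [[0,0,0,0,1,0,-1],[0,0,0,0,2,0,-1],[0,0,0,0,2,0,-1]]}}

```text
clock: 10.4
position: [539.8, 2.9, 66.5]
ee_rot: [0.255, 0.967, -0.001, -0.0]
contact_force: [0.2, -6.6, 1.3]
gripper_width: -0.4
grasp_force: 2.7
```

Contact shows about 5–6 N of preload. I'll build up along the arc.

{"fn": "carry_out", "kwargs": {"motion": [[0,0,-0.02,-0.5,2.4,0,-1],[0,0,-0.04,-1,4.8,0,-1],[0,0,-0.06,-1.4,7.2,0,-1],[0,0,-0.08,-1.8,9.6,0,-1],[0,0,-0.1,-2.1,12,0,-1]]}}

```text
clock: 11.02
position: [547.4, 11.7, 66.5]
ee_rot: [0.206, 0.979, -0.001, -0.001]
contact_force: [-0.3, -8.6, 2.0]
gripper_width: 0.2
grasp_force: 3.9
```

```bash
python3 ft.py 5
```

```text
world [-0.44 -7.65  1.21] tool [-2.68 -7.18 -1.2 ] sd [0.88 0.1  0.49]
11.275 [547.48  11.76  66.53] r 122.1 phi -0.6329 radial yaw -0.4157 3.6419959366321564
```

{"fn": "carry_out", "kwargs": {"motion": [[0,0,-0.02,-1.1,2.4,0,-1],[0,0,-0.04,-1.6,4.8,0,-1],[0,0,-0.06,-2.0,7.2,0,-1],[0,0,-0.08,-2.4,9.6,0,-1],[0,0,-0.1,-2.8,12,0,-1]]}}

```text
clock: 11.9
position: [554.2, 21.1, 66.5]
ee_rot: [0.157, 0.988, -0.001, -0.001]
contact_force: [-0.9, -9.7, 2.1]
gripper_width: -0.1
grasp_force: 4.8
```

```bash
python3 ft.py 5
```

```text
world [-1.08 -9.74  2.32] tool [-1.99 -9.6  -2.3 ] sd [0.42 0.42 0.44]
12.15 [554.19  21.08  66.47] r 122.6 phi -0.5391 radial yaw -0.3159 4.584246128797531
```

{"fn": "carry_out", "kwargs": {"motion": [[0,0,-0.02,-1.0,2.4,-0.2,-1],[0,0,-0.04,-1.6,4.8,-0.4,-1],[0,0,-0.06,-2.0,7.2,-0.6,-1],[0,0,-0.07,-2.3,8.4,-0.6,-1],[0,0,-0.07,-2.3,8.4,-0.6,-1]]}}

```text
clock: 12.78
position: [558.2, 27.8, 66.6]
ee_rot: [0.123, 0.992, -0.002, -0.002]
contact_force: [-1.4, -11.0, 0.6]
gripper_width: 0.1
grasp_force: 5.3
```

```bash
python3 ft.py 6
```

```text
world [ -1.27 -10.59   0.82] tool [ -1.35 -10.58  -0.79] sd [0.42 0.35 0.32]
13.075 [558.21  27.8   66.55] r 122.8 phi -0.4752 radial yaw -0.2463 5.264584869146347
```

{"fn": "carry_out", "kwargs": {"motion": [[0,0,-0.02,-0.7,2.4,-0.1,-1],[0,0,-0.04,-1.3,4.8,-0.2,-1],[0,0,-0.055,-1.7,6.6,-0.2,-1],[0,0,-0.06,-1.8,7.2,-0.2,-1],[0,0,-0.06,-1.8,7.2,-0.2,-1]]}}

```text
clock: 13.7
position: [561.4, 33.9, 66.6]
ee_rot: [0.093, 0.996, -0.002, -0.003]
contact_force: [-0.4, -11.6, 0.7]
gripper_width: -0.1
grasp_force: 5.9
```

```bash
python3 ft.py 8
```

```text
world [ -1.38 -11.51   0.89] tool [ -0.77 -11.57  -0.84] sd [0.71 0.38 0.52]
14.1 [561.38  33.91  66.58] r 123.0 phi -0.4193 radial yaw -0.1865 5.886530131101608
```

11.6 N; a touch more, then hold.

{"fn": "carry_out", "kwargs": {"motion": [[0,0,-0.01,-0.3,1.2,0,-1],[0,0,-0.02,-0.6,2.4,0,-1],[0,0,-0.02,-0.6,2.4,0,-1],[0,0,-0.02,-0.6,2.4,0,-1],[0,0,-0.02,-0.6,2.4,0,-1]]}}

```text
clock: 14.72
position: [562.4, 36.1, 66.6]
ee_rot: [0.083, 0.997, -0.002, -0.003]
contact_force: [-1.6, -11.6, 1.5]
gripper_width: -0.3
grasp_force: 6.1
```

{"fn": "carry_out", "kwargs": {"motion": [[0,0,0,0,0,0,-1],[0,0,0,0,0,0,-1],[0,0,0,0,0,0,-1],[0,0,0,0,0,0,-1],[0,0,0,0,0,0,-1]]}}

```text
clock: 15.35
position: [562.4, 36.1, 66.6]
ee_rot: [0.083, 0.997, -0.002, -0.003]
contact_force: [-1.4, -12.2, 1.2]
gripper_width: -0.3
grasp_force: 6.1
```

{"fn": "carry_out", "kwargs": {"motion": [[0,0,0,0,0,0,-1],[0,0,0,0,0,0,-1],[0,0,0,0,0,0,-1],[0,0,0,0,0,0,-1],[0,0,0,0,0,0,-1]]}}

```text
clock: 15.98
position: [562.4, 36.1, 66.6]
ee_rot: [0.083, 0.997, -0.002, -0.003]
contact_force: [-1.2, -12.5, 0.8]
gripper_width: -0.1
grasp_force: 6.1
```

```bash
python3 ft.py 10
```

```text
world [ -1.04 -11.93   0.8 ] tool [ -0.94 -11.94  -0.75] sd [0.43 0.4  0.29]
16.475 [562.38  36.05  66.58] r 123.1 phi -0.4001 radial yaw -0.1665 6.076452881097794
```

Held at 11.9 N for about two seconds. I'll ease back slowly.

{"fn": "carry_out", "kwargs": {"motion": [[0,0,0.015,0.4,-1.8,0,-1],[0,0,0.035,1.0,-4.2,0,-1],[0,0,0.055,1.7,-6.6,0,-1],[0,0,0.075,2.5,-8.9,0,-1],[0,0,0.095,3.2,-11.2,0,-1]]}}

```text
clock: 17.1
position: [557.3, 26.0, 66.6]
ee_rot: [0.131, 0.991, -0.002, -0.003]
contact_force: [-2.2, -10.1, -0.1]
gripper_width: -0.0
grasp_force: 5.0
```

{"fn": "carry_out", "kwargs": {"motion": [[0,0,0.02,0.6,-2.4,0,-1],[0,0,0.04,1.2,-4.8,0,-1],[0,0,0.06,1.9,-7.1,0,-1],[0,0,0.08,2.7,-9.5,0,-1],[0,0,0.1,3.4,-11.8,0,-1]]}}

```text
clock: 17.73
position: [550.9, 16.1, 66.6]
ee_rot: [0.18, 0.984, -0.002, -0.003]
contact_force: [-2.1, -7.6, 1.1]
gripper_width: -0.0
grasp_force: 3.9
```

{"fn": "carry_out", "kwargs": {"motion": [[0,0,0.02,0.6,-2.4,0,-1],[0,0,0.04,1.2,-4.8,0,-1],[0,0,0.06,1.9,-7.1,0,-1],[0,0,0.08,2.7,-9.5,0,-1],[0,0,0.09,3.0,-10.6,0,-1]]}}

```text
clock: 18.35
position: [544.5, 7.8, 66.5]
ee_rot: [0.224, 0.975, -0.001, -0.002]
contact_force: [-2.7, -5.6, -0.1]
gripper_width: -0.1
grasp_force: 3.0
```

```bash
python3 ft.py 4
```

```text
world [-2.63 -5.26  0.42] tool [ 0.07 -5.88 -0.4 ] sd [0.24 0.67 0.32]
18.55 [544.58   7.9   66.55] r 122.2 phi -0.6724 radial yaw -0.4512 3.0085598677396774
```

{"fn": "carry_out", "kwargs": {"motion": [[0,0,0.01,0.3,-1.2,0,-1],[0,0,0.02,0.6,-2.4,0,-1],[0,0,0.03,0.9,-3.6,0,-1],[0,0,0.04,1.2,-4.7,0,-1],[0,0,0.05,1.5,-5.8,0,-1]]}}

```text
clock: 19.18
position: [540.8, 3.6, 66.5]
ee_rot: [0.248, 0.969, -0.001, -0.002]
contact_force: [-2.7, -4.2, 0.5]
gripper_width: 0.2
grasp_force: 2.5
```

{"fn": "carry_out", "kwargs": {"motion": [[0,0,0.004,0.1,-0.6,0,-1],[0,0,0.008,0.2,-1.2,0,-1],[0,0,0.012,0.3,-1.8,0,-1],[0,0,0.014,0.4,-2.4,0,-1],[0,0,0.014,0.4,-3,0,-1]]}}

```text
clock: 19.8
position: [539.4, 1.9, 66.5]
ee_rot: [0.255, 0.967, -0.001, -0.002]
contact_force: [-4.7, -1.9, -0.7]
gripper_width: -0.2
grasp_force: 2.1
```

{"fn": "carry_out", "kwargs": {"motion": [[0,0,0,0,-0.5,0,-1],[0,0,0,0,-1,0,-1],[0,0,0,0,-1.5,0,-1],[0,0,0,0,-2,0,-1],[0,0,0,0,-2,0,-1]]}}

```text
clock: 20.42
position: [540.0, 0.4, 67.2]
ee_rot: [0.254, 0.967, -0.0, -0.0]
contact_force: [-3.5, -1.6, -2.8]
gripper_width: 0.4
grasp_force: 1.7
```

```bash
python3 ft.py 4
```

```text
world [-3.48 -2.42 -1.27] tool [ 1.83 -3.82  1.27] sd [0.47 0.41 0.23]
20.625 [5.4006e+02 3.5000e-01 6.7230e+01] r 123.7 phi -0.743 radial yaw -0.5143 1.7706941440701485
```

{"fn": "carry_out", "kwargs": {"motion": [[0,0,0,0,-0.5,0,-1],[0,0,0,0,-1,0,-1],[0,0,0,0,-1.5,0,-1],[0,0,0,0,-2,0,-1],[0,0,0,0,-2.5,0,-1]]}}

```text
clock: 21.25
position: [539.9, -1.4, 67.8]
ee_rot: [0.254, 0.967, 0.001, 0.001]
contact_force: [-0.5, 0.5, -0.2]
gripper_width: 0.3
grasp_force: 0.0
```

{"fn": "carry_out", "kwargs": {"motion": [[0,0,0,0,-0.5,0,-1],[0,0,0,0,-1,0,-1],[0,0,0,0,-1.5,0,-1],[0,0,0,0,-2,0,-1],[0,0,0,0,-2.5,0,-1]]}}

```text
clock: 21.88
position: [537.6, -4.0, 67.3]
ee_rot: [0.254, 0.967, 0.0, 0.0]
contact_force: [-0.6, -0.2, 0.3]
gripper_width: -0.0
grasp_force: 0.0
```

```bash
python3 ft.py 4
```

```text
world [-0.04  0.27 -0.42] tool [0.16 0.21 0.42] sd [0.47 0.14 0.2 ]
22.075 [537.62  -4.02  67.28] r 124.9 phi -0.782 radial yaw -0.5142 0.0
```

Free of the roller. I'll back off and lift away, then look.

{"fn": "carry_out", "kwargs": {"motion": [[0,0,0,0,-12,0,-1],[0,0,0,0,-15,-20,-1],[0,0,0,0,-15,-75,-1],[0,0,0,0,-15,-110,-1],[0,0,0,0,-15,-110,-1]]}}

```text
clock: 22.7
position: [531.6, -17.3, 180.6]
ee_rot: [0.254, 0.967, 0.002, 0.003]
contact_force: [0.4, -0.2, 0.2]
gripper_width: 0.1
grasp_force: 0.0
```

```bash
python3 - <<'E'
from h import *
a=snap('wrist','w4');cv2.imwrite('pics/w4b.png',cv2.resize(a['color'],(800,600),interpolation=cv2.INTER_CUBIC))
s=read_state();print(s['clock'],s['position'],s['contact_force'])
print(proj(a,[[553.9,24.6,85],[601,34,65]])/.64)
E
```

```text
22.75 [530.26947769 -17.40560597 178.47161146] [ 0.47319171 -0.9987756  -0.52317418]
[[504.34476066 303.45279699]
 [553.21567353 359.0760896 ]]
```

View pics/w4b.png

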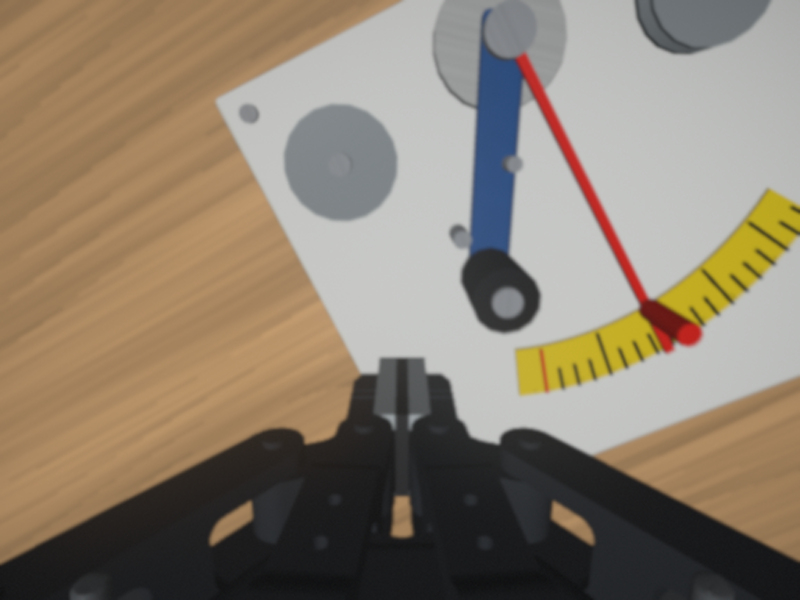

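The arm rests against its stop peg, with the roller top at (508,302), and the needle stays at about 0.36 rad, with its tip at (668,347). The robot is clear of everything.

```bash
python3 -c "
from bench import *
print(job_done())"
```

```text
the job is handed in; nothing more can be done
None
```

The job is handed in: I pushed the needle to zero (about 5 N at the stop), held the roller at about 11.9 N for about 2 s, and eased the arm back to its stop, leaving the needle at about 0.36 rad; nothing else was touched.

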